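Open the gate of the lid pen

ROBOT

A 6-joint arm with a two-finger parallel gripper is mounted at the origin on a cart in front of the work surface, level with it; the furniture and walls round the work are solid. World frame = base frame: x ahead of the robot, y to its left, z up, the work surface at z = 0. Lengths are in m, angles in rad, forces in N, time in s.
With the tool pointing down it reaches from about 0.425 to 0.95 m from the base axis. Payload 14.7 kg.
Tool frame: the origin (TCP) lies between the finger pads; the fingertips stand 11 mm ahead of it and the grasp point (between the pads) lies 8 mm behind it (manip.tip_extent is the distance from the TCP to the fingertips, in m); z points along the fingers, y is the line along which they close (so a half turn about z gives the same grasp; the last joint's range is limited). The gripper opens to 85 mm and grips with 20 to 120 N. Pads are 22 mm wide; open, the fingers measure 114 mm over their backs; the gripper's body (76 mm by 85 mm) begins 54 mm behind the grasp point. The pads swing forward as they close: fully open they stand 13 mm farther back than shut.
Start: joints at [1.252, 0.48, 1.596, -0, 1.065, -0.047], TCP at [0.174, 0.626, 0.242] pointing down, gripper open.
Joint ranges: [-2.75, 2.75], [-0.82, 2.05], [0.23, 2.67], [-1.56, 4.7], [0.09, 2.69], [-2.92, 2.92]. Speed limits (rad/s): [1.89, 1.89, 2.39, 3.01, 3.01, 3.01].

INTERFACE

Orientations are given as a unit quaternion [w, x, y, z].
In Python, from bench import manip gives the robot as it stands. The module is installed in compiled form; this text tells all that it offers.
- The arm moves only by the tool send_rows, never from a script. Its argument "increments" is text: rows parted by semicolons, each of 7 numbers parted by spaces: the shift along the tool's x, y, z in m, then the turn, a rotation vector about the tool's x, y, z in degrees, then the opening, from 0 (shut) to 1 (fully open). In form: x y z ax ay az hand; .... A call has 1 to 5 rows; each row shifts and turns the commanded pose from where the row before left it, along the tool's axes as they then stand; what a row does not reach is not made up. A row lasts 1/8 s, in which the tool goes at most 62.5 mm and 10.7 degrees, less where a joint would pass 70% of its speed; a pose out of reach is approached as far as the arm can. A call is refused whole if a number of a shift passes 0.0625 or a number of a turn 10.7, either way. A call with a gripper value outside its range is refused whole. The fingers move at their own pace and stop on an object; "newtons" is the grip in N (left out, the last holds). Time passes only in rows, so rows that do not move let the fingers close. It gives the time, the measured TCP pose, the force, the opening and the grip force at its end, in the units of the state.
- manip.sense(): the state, without advancing time (a new reading comes with each control period).
- manip.camera(name): name is "side" or "top"; returns a dict with "img" (400x640x3 uint8, red, green, blue), "vfov" (degrees; the focal length in pixels is half the picture's height over the tangent of half this angle, whatever the lens; pixels are square), "cx", "cy" (the principal point, pixels), "T" (4x4, takes a point from camera to world coordinates). Camera axes: x right, y up, looking along -z (the intrinsics and any distortion apply to the point x, -y, -z); pixel columns grow to the right and rows downward; lengths in m; the calibration is good to about 2 mm. A picture is of the moment at which its call begins. There is no depth.
- manip.hand_in(): hands the job in; it is judged then, once.
Trained networks look in the newest picture that a camera, given by its name, has taken for a name from the list of things; names that differ only in an ending like _2 or _b are one class to them, and where a whole thing is asked for, a point or a joint stands for the part that bears it (a point fixed in the world has none). Each returns a list of dicts, best first, with "confidence" (0 to 1); they miss things now and then, are a little off and sometimes report something else, mostly with a low value. They report only what shows in the picture. A call takes as long as a camera call. They do not tell look-alikes from the thing itself.
- manip.recognise(camera, query): "centre" ([x, y, z] in m, in world coordinates, good to about 4 mm: the middle of the surface that is visible of it).
- manip.masks_of(camera, query): "region" (400x640 bool, what is visible of it).
- manip.place_of(camera, query): "centre" ([x, y, z] in m, in world coordinates, good to about 4 mm: a listed point, or the origin of a listed thing).
The state is a dict: "time": time; "q": joint angles; "joint_vel": joint speeds; "joint_efforts": joint torques, N m; "tool_pos": TCP position; "orientation": TCP orientation; "contact_force": force on the tool from outside, world axes, zero at the start; "torque": the same for the moment, N m; "grip_width": finger opening in m; "gripper_force": force on a finger pad.
Only numpy, scipy, OpenCV 4.12 (cv2) and the standard library are available. Lean on these libraries where they do the work, as an engineer would, in place of code of your own. Each camera call takes 0.05 s, during which the arm holds its last target. There are 200 camera calls.

TASK

The flat roll of tape lies in the way of the lid pen's gate: slide it down over the upright spindle until it lies flat on the spindle's foot, and let go of it. Then squeeze the gate's two catches fully, in order: first the short one nearer the hinge, then the tall one. Last, swing the gate out past its detent until it stands about square to the pen's front, and finish while still holding it wide open there (a spring pulls it back), without disturbing the oven timer or the tape measure.

Things in the scene. Friction and masses are not known exactly. Their poses are not given: they have to be found in the camera images.
- pen: Lid pen: low aluminium tray fixed to the bench, 130 mm (x) by 178 mm (y), walls 66 mm high, tumbler lids inside. Origin on the bench under its middle. A gate closes its front, in the plane x = -0.05 of this frame, and opens along its -x axis, which points about to the robot's left; its +y axis points away from the robot. Two bolt rods on the gate's front stand out 14 mm from that plane
- gate_hinge (a point): On the gate's upright hinge axis, level with the gate's top edge, 110 mm above the bench; at (-0.050, -0.068, 0.110) in the pen's frame, the end of its front nearer the robot. From here the closed gate (8 mm thick framed clear panel, 136 mm long, lower edge 12 mm above the bench) runs along the pen's +y; it opens towards the pen's -x, anticlockwise seen from above
- gate (a joint): Gate angle in rad: 0 closed, grows as it swings out, stop at 1.6. Bolted shut (slight play) until both catches are squeezed by 8 mm. A light spring always pulls it shut (0.12 N m per rad). A detent bump between 0.3 and 0.9 rad needs about 3 N at the pull post; let go beyond it, the gate falls back to about 0.88
- short_grip (a point): Midway between the short catch's unsqueezed tabs, 29 mm from the hinge, 14.5 mm above the gate's top edge; moves with the gate. Two black upright tabs on the top edge, 6 mm thick, 18 mm broad, 27 mm high, 26 mm over their outsides along the gate. Pinch from above along the gate: the tab nearer the hinge is fixed, the other slides up to 10 mm towards it
- short_catch (a joint): Travel of the short catch in m: up to 0.001 locked, 0.010 fully squeezed. Moves against about 5 N of friction and stays where it is left
- tall_grip (a point): Midway between the tall catch's unsqueezed tabs, 80 mm from the hinge, 20.5 mm above the gate's top edge; moves with the gate. Like the short catch, but tabs 26 mm broad and 39 mm high; 26 mm over their outsides, 16 mm when squeezed; the tab nearer the hinge is fixed
- tall_catch (a joint): Travel of the tall catch in m: up to 0.001 locked, 0.010 fully squeezed. Moves against about 5 N of friction and stays where it is left
- pull_post (a point): Middle of the gate's pull: upright round steel post, 14 mm thick, 46 mm high, on the gate's top edge 125 mm from the hinge, moves with the gate. The point is 25 mm above the top edge (135 mm above the bench). Pinch it from above; it can turn between the fingers. Gap to the tall catch 25 mm
- tape_roll: Loose flat roll of tan tape lying on the bench in front of the gate, ring of 60 mm outside and 36 mm free inside diameter, 13 mm high, 60 g; origin in the middle of its underside, z up. Grip it across its outside
- spindle: Upright spindle for tape, fixed to the bench: round foot 72 mm across and 14 mm high, aluminium shaft of 31 mm diameter with a rounded top 75 mm above the bench. Origin on the bench at its axis
- spindle_seat (a point): Point on the spindle's axis at the top of its foot, 14 mm above the bench, where the roll's underside comes to lie
- oven_timer: Bystander, loose: round white kitchen timer with a red dial, 62 mm across, 52 mm high; origin in the middle of its underside. Leave it alone
- tape_measure: Bystander, loose: yellow pocket tape measure, 82 x 39 x 63 mm; origin in the middle of its underside. Leave it alone
Mind the look-alikes: they are no part of the job. Several things have the shape of the tape_roll; the one meant has the colours described above.

How it is judged:
On the way, in this order (a step that is already met when the one before it is completed fails the run):
1. the tape roll lies on the spindle's foot, let go (horizontal distance between tape_roll and spindle_seat below 0.006 m and height (world z) of tape_roll below 0.018 m and angle between tape_roll's own z axis and vertical below 0.1 rad and contact force between the fingers and tape_roll below 0.1 N), for 0.2 s.
2. the short catch is squeezed (value of joint short_catch above 0.0085 m), for 0.1 s.
3. then the tall catch is squeezed (value of joint tall_catch above 0.0085 m), for 0.1 s.
4. the gate is swung past its detent (value of joint gate above 0.9 rad), for 0.1 s.
At the end, for the whole second after the job is handed in: the gate stands open by more than 1.3 rad and the fingers hold it (over 0.5 N of contact), both catches are still squeezed by more than 7.5 mm, and the tape roll lies flat on the spindle's foot (within 6 mm of the axis, underside no more than 4 mm above the foot) (value of joint gate above 1.3 rad and contact force between the fingers and gate above 0.5 N and horizontal distance between tape_roll and spindle_seat below 0.006 m and height (world z) of tape_roll below 0.018 m and angle between tape_roll's own z axis and vertical below 0.1 rad and value of joint each of short_catch, tall_catch above 0.0075 m); the arm keeps its last pose, push and grip.
It fails at once if the oven timer is pushed away or knocked over (distance of oven_timer from where it was at the start of the episode above 0.03 m or angle between oven_timer's own z axis and vertical above 0.5 rad).
It fails at once if the tape measure is pushed away or knocked over (distance of tape_measure from where it was at the start of the episode above 0.03 m or angle between tape_measure's own z axis and vertical above 0.5 rad).
It also fails if it takes over 72 s, if anything falls off the work surface, if the arm or the gripper's body presses on something with over 40 N, if the wrist force passes 120 N, or if a joint passes its speed limit or range.

## Working session

There is one attempt and no reset: what is moved stays moved. The work goes in short steps, Python scripts to look and compute and a tool call to move; the robot and the scene stay as the last step left them, time stands still between calls to the robot, and variables do not carry over. Pictures are saved under pics/ and viewed, at most 10 in all, crops included, and the job is handed in when it is done.

Besides the shell and the picture viewer there is one more tool, called after "Request:" as name(argument=value, ...) on one line, values as JSON. send_rows: Moves the arm, as the interface text tells. Its arguments: {"type":"object","properties":{"increments":{"type":"string"},"newtons":{"type":"number"}},"required":["increments"]}

```bash
mkdir -p pics; cat > h.py <<'E'
import numpy as np, cv2
from bench import manip
def proj(c,p):
    T=np.array(c["T"]);h=c["img"].shape[0];f=h/2/np.tan(np.radians(c["vfov"])/2)
    q=np.linalg.inv(T)@np.append(p,1);return np.array([c["cx"]+f*q[0]/-q[2],c["cy"]-f*q[1]/-q[2]])
def ray(c,u,v):
    T=np.array(c["T"]);f=c["img"].shape[0]/2/np.tan(np.radians(c["vfov"])/2)
    d=T[:3,:3]@np.array([(u-c["cx"])/f,-(v-c["cy"])/f,-1]);return T[:3,3],d/np.linalg.norm(d)
def onz(c,u,v,z):
    o,d=ray(c,u,v);return o+d*(z-o[2])/d[2]
def tri(rs):
    A=0;b=0
    for o,d in rs:
        P=np.eye(3)-np.outer(d,d);A=A+P;b=b+P@o
    return np.linalg.solve(A,b)
def save(c,n,crop=None,s=1):
    im=c["img"][:,:,::-1]
    if crop: im=im[crop[1]:crop[3],crop[0]:crop[2]]
    cv2.imwrite("pics/"+n,cv2.resize(im,None,fx=s,fy=s,interpolation=cv2.INTER_CUBIC))
E
python3 - <<'E'
from h import *
np.set_printoptions(precision=4,suppress=True)
for n in("side","top"):
    c=manip.camera(n);save(c,n+"0.png")
    print(n,c["vfov"],c["cx"],c["cy"],np.array(c["T"]).tolist(),[k for k in c])
    for q in["pen","gate_hinge","short_grip","tall_grip","pull_post","tape_roll","spindle","spindle_seat","oven_timer","tape_measure"]:
        for r in manip.place_of(n,q)[:4]: print(q,round(r["confidence"],2),np.round(r["centre"],4),np.round(proj(c,r["centre"])))
print(manip.sense())
E
```

```text
side 47.3546362257294 314.28323714243226 195.36853808476823 [[0.7514300904266117, 0.4546694422818777, -0.4781511449913514, -0.027560183538602696], [-0.6596619923549005, 0.5331723160526813, -0.5296917379357382, -0.7965909697672583], [0.014102306329719582, 0.7134444474870527, 0.7005698718229872, 0.9254622231522326], [0.0, 0.0, 0.0, 1.0]] ['img', 'vfov', 'cx', 'cy', 'T']
pen 0.69 [ 0.6304 -0.4419 -0.0057] [412. 265.]
gate_hinge 0.73 [ 0.4295 -0.4104  0.1099] [350. 272.]
gate_hinge 0.4 [ 0.4417 -0.3538 -0.0019] [334. 283.]
short_grip 0.83 [ 0.4547 -0.4208  0.1266] [362. 265.]
tall_grip 0.69 [ 0.5063 -0.4354  0.1294] [383. 256.]
pull_post 0.62 [ 0.4533 -0.4223  0.1245] [362. 266.]
pull_post 0.61 [ 0.5488 -0.4424  0.1363] [399. 246.]
tape_roll 0.87 [ 0.4395 -0.3555 -0.002 ] [334. 284.]
tape_roll 0.7 [ 0.4396 -0.2037 -0.0002] [294. 246.]
spindle 0.61 [ 0.4331  0.1365 -0.0012] [220. 180.]
spindle_seat 0.56 [0.4302 0.1382 0.0136] [218. 176.]
oven_timer 0.74 [ 0.4212 -0.0486  0.0022] [253. 216.]
tape_measure 0.89 [ 0.629  -0.4442 -0.0033] [412. 265.]
top 50.240661600143326 323.9978835994825 20
[... 933 characters left out ...]
28 0.1355 0.016 ] [218. 249.]
spindle_seat 0.37 [ 0.4333  0.1393 -0.0022] [218. 250.]
oven_timer 0.83 [ 0.4241 -0.0473 -0.0013] [287. 254.]
tape_measure 0.81 [ 0.6307 -0.4416  0.0033] [432. 181.]
{'time': 1.1, 'q': array([ 1.2524,  0.4802,  1.5963,  0.    ,  1.0651, -0.0466]), 'joint_vel': array([ 0.0031, -0.0013,  0.0001,  0.0013, -0.0013, -0.0018]), 'joint_efforts': array([ -0.0032, -95.0486, -43.0644,  -0.0001,   0.0006,   0.    ]), 'tool_pos': array([0.1745, 0.6262, 0.2423]), 'orientation': array([-0.    ,  0.1355,  0.9908,  0.    ]), 'contact_force': array([-0.5776, -0.1747, -0.3843]), 'torque': array([ 0.0017, -0.0303,  0.0266]), 'gripper_force': 0.0, 'grip_width': 0.08559126927144096}
```

View images.

View pics/side0.png

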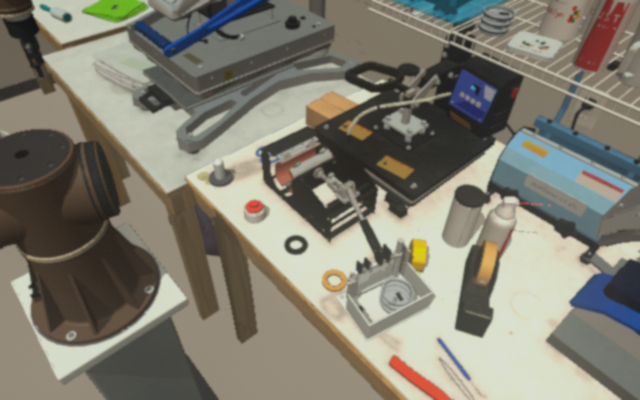

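View pics/top0.png

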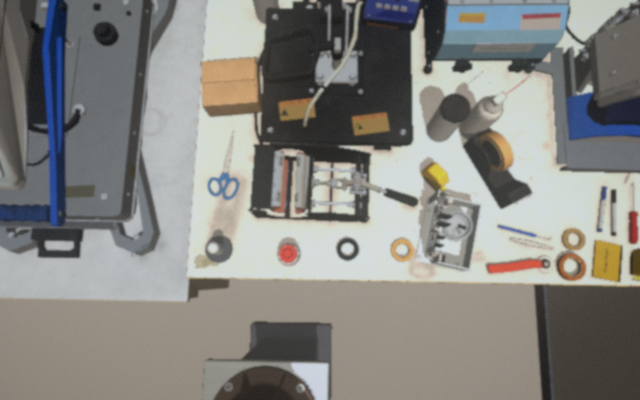

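```bash
python3 - <<'E'
import cv2
a=cv2.imread("pics/side0.png")[190:310,260:440];b=cv2.imread("pics/top0.png")[160:280,320:500]
cv2.imwrite("pics/crop0.png",cv2.resize(cv2.hconcat([a,b]),None,fx=2.2,fy=2.2,interpolation=cv2.INTER_CUBIC))
E
```

```text
(no output)
```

View pics/crop0.png

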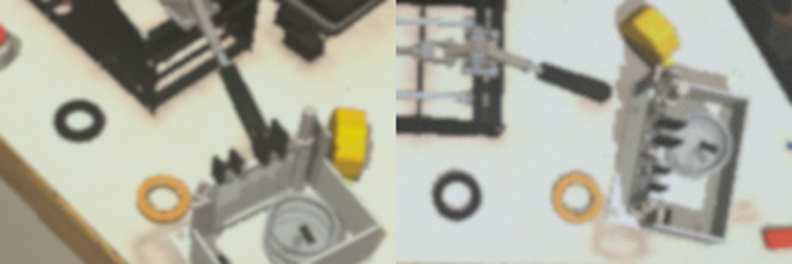

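```bash
cat > m.py <<'E'
from h import *
from scipy.optimize import minimize
t=np.linspace(0,2*np.pi,40)
def cyl(r,z0,z1): return np.vstack([np.c_[r*np.cos(t),r*np.sin(t),0*t+z] for z in(z0,z1)])
def ren(c,xy,parts,S=4):
    m=np.zeros((400*S//1,640*S//1),np.uint8)
    for P,val in parts:
        p=np.array([proj(c,q+np.array([*xy,0])) for q in P])
        cv2.fillConvexPoly(m,cv2.convexHull(np.round((p+.5)*S*16-8).astype(np.int32)),val,shift=4)
    return cv2.resize(m,(640,400),interpolation=cv2.INTER_AREA)/255.
def fit(cms,xy,parts):
    f=lambda v:sum(((ren(c,v,parts)-k)**2).sum() for c,k in cms)
    return minimize(f,xy,method="Nelder-Mead",options=dict(initial_simplex=np.array(xy)+[[0,0],[.006,0],[0,.006]],xatol=2e-4)).x
SP=[(cyl(.036,0,.014),255),(np.vstack([cyl(.0155,.014,.068),cyl(.010,.075,.075)]),255)]
RO=[(cyl(.03,0,.013),255),(cyl(.018,.013,.013),0)]
E
python3 - <<'E'
from m import *
np.set_printoptions(precision=4,suppress=True)
R={}
Q=["gate_hinge","short_grip","tall_grip","pull_post","spindle","spindle_seat","tape_roll"]
cm={"spindle":[],"tape_roll":[]}
for n in("side","top"):
    c=manip.camera(n)
    for q in Q:
        r=manip.place_of(n,q); print(n,q,[(round(x["confidence"],2),np.round(x["centre"],4).tolist()) for x in r[:2]])
    for q,xy,parts in(("spindle",(.433,.137),SP),("tape_roll",(.4395,-.355),RO)):
        uv=proj(c,[*xy,.01])
        for x in manip.masks_of(n,q):
            k=x["region"];cen=np.argwhere(k).mean(0)[::-1]
            if np.linalg.norm(cen-uv)<14:
                k=k.astype(float);cm[q].append((c,k));print(n,q,k.sum(),cen,"fit",fit([(c,k)],xy,parts));break
for q,xy,parts in(("spindle",(.433,.137),SP),("tape_roll",(.4395,-.355),RO)):
    if cm[q]: print(q,"joint",fit(cm[q],xy,parts)); print(" tri",tri([ray(c,*np.argwhere(k).mean(0)[::-1]) for c,k in cm[q]]))
cs=[manip.camera(n) for n in("side","top")]
print("handle",tri([ray(cs[0],380,260),ray(cs[1],416,203)]))
print(manip.tip_extent,manip.sense()["time"])
E
```

```text
side gate_hinge [(0.88, [0.4252, -0.4143, 0.1098])]
side short_grip [(0.94, [0.4557, -0.4209, 0.1266])]
side tall_grip [(0.81, [0.5043, -0.432, 0.1306])]
side pull_post [(0.67, [0.5481, -0.4436, 0.1375])]
side spindle [(0.65, [0.4346, 0.1365, -0.0004])]
side spindle_seat [(0.89, [0.433, 0.1367, 0.0159])]
side tape_roll [(0.86, [0.441, -0.3549, -0.0026])]
side spindle 468.0 [219.8996 174.4915] fit [0.4376 0.1386]
side tape_roll 349.0 [333.8739 280.4785] fit [ 0.442  -0.3533]
top gate_hinge [(0.62, [0.4276, -0.4163, 0.1076])]
top short_grip [(0.6, [0.4516, -0.4199, 0.1234])]
top tall_grip [(0.95, [0.5057, -0.435, 0.1292])]
top pull_post [(0.72, [0.5452, -0.4409, 0.134])]
top spindle [(0.7, [0.4343, 0.1391, -0.0015])]
top spindle_seat [(0.85, [0.4321, 0.1393, 0.0168])]
top tape_roll [(0.69, [0.5037, -0.4358, 0.1304]), (0.67, [0.4398, -0.358, -0.0022])]
top spindle 534.0 [217.7584 248.5356] fit [0.435 0.137]
top tape_roll 298.0 [400.9564 249.8591] fit [ 0.441  -0.3519]
spindle joint [0.437  0.1375]
 tri [0.4348 0.1337 0.022 ]
tape_roll joint [ 0.4414 -0.3525]
 tri [ 0.4415 -0.3523  0.0055]
handle [ 0.5648 -0.3906  0.02  ]
0.011 2.2
```

Request:
send_rows(increments="-0.042 -0.037 0 0 0 0 1;-0.042 -0.037 0 0 0 0 1;-0.042 -0.037 0 0 0 0 1;-0.042 -0.037 0 0 0 0 1;-0.042 -0.037 0 0 0 0 1", newtons=25)

```text
time: 2.82
tool_pos: [0.3279, 0.3901, 0.2425]
orientation: [0.0, 0.135, 0.991, 0.0]
contact_force: [1.4, 0.5, -0.3]
grip_width: 0.0852
gripper_force: 0.0
```

Request:
send_rows(increments="-0.042 -0.037 0 0 0 0 1;-0.042 -0.037 0 0 0 0 1;-0.042 -0.037 0 0 0 0 1;-0.042 -0.037 0 0 0 0 1;0 0 0 0 0 0 1")

```text
time: 3.45
tool_pos: [0.4511, 0.2011, 0.2425]
orientation: [0.0, 0.138, 0.99, -0.0]
contact_force: [-0.4, 0.3, 0.1]
grip_width: 0.0854
gripper_force: 0.0
```

```bash
cat > p.py <<'E'
# plan: python3 p.py x y z yawdeg -> tool-axes shift (before turning) and turn, from measured pose
import sys
from h import *
from scipy.spatial.transform import Rotation as R
s=manip.sense();q=s["orientation"];M=R.from_quat([q[1],q[2],q[3],q[0]])
a=list(map(float,sys.argv[1:]));y=np.radians(a[3])
Y=np.array([np.cos(y),np.sin(y),0]);Z=np.array([0,0,-1.]);G=R.from_matrix(np.c_[np.cross(Y,Z),Y,Z])
Ym=M.as_matrix()[:,1]
print("t",round(s["time"],2),"pos",np.round(s["tool_pos"],4),"yaw",round(np.degrees(np.arctan2(Ym[1],Ym[0])),1),"F",np.round(s["contact_force"],1),"w",round(s["grip_width"],4),s["gripper_force"])
d=np.array(a[:3])-s["tool_pos"]
print("shift now-axes",np.round(M.inv().apply(d),4),"shift goal-axes",np.round(G.inv().apply(d),4),"n",np.linalg.norm(d)/.0625)
print("turn",np.round(np.degrees((M.inv()*G).as_rotvec()),1),"q",np.round(s["q"],2))
E
python3 p.py .4405 -.354 .2 -14
```

```text
t 3.45 pos [0.4511 0.2011 0.2425] yaw 74.2 F [-0.4  0.3  0.1] w 0.0854 0.0
shift now-axes [-0.1411 -0.5369  0.0426] shift goal-axes [-0.5411  0.124   0.0425] n 8.908405167089738
turn [ 0.   0.  88.2] q [ 0.36  0.26  1.95 -0.    0.93 -0.94]
```

Request:
send_rows(increments="-0.0155 -0.0595 0 0 0 0 1;-0.0155 -0.0595 0 0 0 0 1;-0.0155 -0.0595 0 0 0 0 1;-0.0155 -0.0595 0 0 0 0 1;-0.0155 -0.0595 0 0 0 0 1")

```text
time: 4.08
tool_pos: [0.4439, -0.1047, 0.2426]
orientation: [0.0, 0.135, 0.991, 0.0]
contact_force: [1.9, 0.4, -0.2]
grip_width: 0.0853
gripper_force: 0.0
```

Request:
send_rows(increments="-0.0155 -0.0595 0 0 0 0 1;-0.0155 -0.0595 0 0 0 0 1;-0.0155 -0.0595 0 0 0 0 1;-0.0155 -0.0595 0 0 0 0 1;0 0 0.01 0 0 10 1")

```text
time: 4.7
tool_pos: [0.4404, -0.3531, 0.2326]
orientation: [0.001, 0.223, 0.975, -0.001]
contact_force: [0.1, 0.8, -1.0]
grip_width: 0.0855
gripper_force: 0.0
```

Request:
send_rows(increments="0 0 0.01 0 0 10 1;0 0 0.01 0 0 10 1;0 0 0.01 0 0 10 1;0 0 0 0 0 10 1;0 0 0 0 0 10 1")

```text
time: 5.32
tool_pos: [0.4402, -0.3486, 0.2021]
orientation: [-0.0, 0.615, 0.789, 0.0]
contact_force: [0.0, -0.1, -0.0]
grip_width: 0.0856
gripper_force: 0.0
```

Request:
send_rows(increments="0 0 0 0 0 10 1;0 0 0 0 0 10 1;0 0 0 0 0 8 1;0 0 0 0 0 0 1")

```text
time: 5.82
tool_pos: [0.4402, -0.3488, 0.2023]
orientation: [-0.0, 0.785, 0.619, 0.0]
contact_force: [-0.2, 0.1, -0.2]
grip_width: 0.0854
gripper_force: 0.0
```

```bash
python3 p.py .441 -.354 .06 -14; python3 - <<'E'
from h import *
a=manip.camera("side");b=manip.camera("top")
im=cv2.hconcat([cv2.resize(c["img"][y:y+130,x:x+180][:,:,::-1],None,fx=2.2,fy=2.2,interpolation=2) for c,x,y in((a,280,180),(b,330,150))])
cv2.imwrite("pics/c1.png",im)
for n in("side","top"):
    for q in["gate_hinge","short_grip","tall_grip","pull_post"]:
        print(n,q,[(round(x["confidence"],2),np.round(x["centre"],4).tolist()) for x in manip.place_of(n,q)[:2]])
E
```

```text
t 5.83 pos [ 0.4402 -0.3488  0.2023] yaw -13.5 F [-0.2  0.1 -0.2] w 0.0854 0.0
shift now-axes [-0.0049  0.002   0.1423] shift goal-axes [-0.0049  0.002   0.1423] n 2.278800863965433
turn [ 0.  -0.   0.5] q [-0.72  0.4   1.84  0.    0.9  -0.49]
side gate_hinge [(0.64, [0.4277, -0.4122, 0.1122])]
side short_grip [(0.62, [0.4548, -0.4226, 0.1258])]
side tall_grip [(0.68, [0.6307, -0.4425, -0.0046]), (0.55, [0.5049, -0.4355, 0.1281])]
side pull_post [(0.69, [0.5477, -0.4434, 0.1341])]
top gate_hinge [(0.64, [0.4264, -0.4155, 0.1077])]
top short_grip []
top tall_grip [(0.41, [0.4236, -0.0499, -0.0001])]
top pull_post []
```

View pics/c1.png

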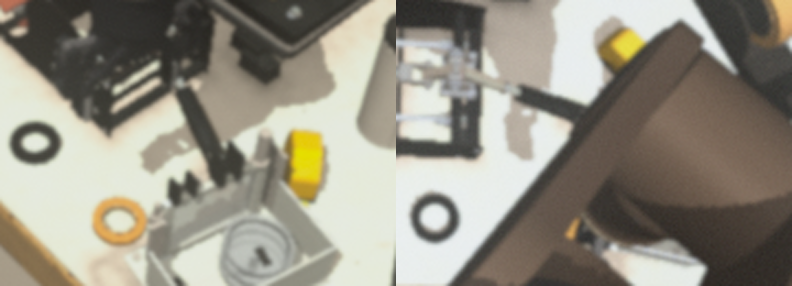

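Request:
send_rows(increments="-0.005 0 0.0575 0 0 0 1;0 0 0.0575 0 0 0 0.83;0 0 0.0475 0 0 0 0.83;0 0 0.01 0 0 0 0.83;0 0 0 0 0 0 0.83")

```text
time: 6.95
tool_pos: [0.4388, -0.3544, 0.0302]
orientation: [-0.0, 0.786, 0.619, -0.0]
contact_force: [-0.4, -0.7, 0.2]
grip_width: 0.0709
gripper_force: 0.0
```

Request:
send_rows(increments="0 0 0.005 0 0 0 0.83;0 0 0.004 0 0 0 0.83;0 0 0 0 0 0 0.83")

```text
time: 7.32
tool_pos: [0.4388, -0.3545, 0.0213]
orientation: [0.0, 0.786, 0.619, 0.0]
contact_force: [0.1, -0.2, -0.8]
grip_width: 0.071
gripper_force: 0.0
```

```bash
python3 - <<'E'
from h import *
s=manip.sense();print(s["tool_pos"],s["contact_force"],s["grip_width"])
a=manip.camera("side");b=manip.camera("top")
print([np.round(proj(b,p)).tolist() for p in([.441,-.354,.007],)])
for z in(.02,.05,.08,.11,.14):
    p=onz(b,416,203,z);print(z,p,proj(a,p))
save(a,"c2.png",(280,200,460,320),4)
E
```

```text
[ 0.43884819 -0.35445391  0.02129799] [ 0.08889607 -0.24995494 -0.75925496] 0.07100703701358171
[[402.0, 250.0]]
0.02 [ 0.56594216 -0.39142134  0.02      ] [381.09641152 259.84348531]
0.05 [ 0.56039476 -0.38501342  0.05      ] [379.04546067 251.87669121]
0.08 [ 0.55484736 -0.37860551  0.08      ] [376.91836212 243.61410597]
0.11 [ 0.54929996 -0.3721976   0.11      ] [374.71079483 235.03894477]
0.14 [ 0.54375256 -0.36578969  0.14      ] [372.41810452 226.13312841]
```

View pics/c2.png

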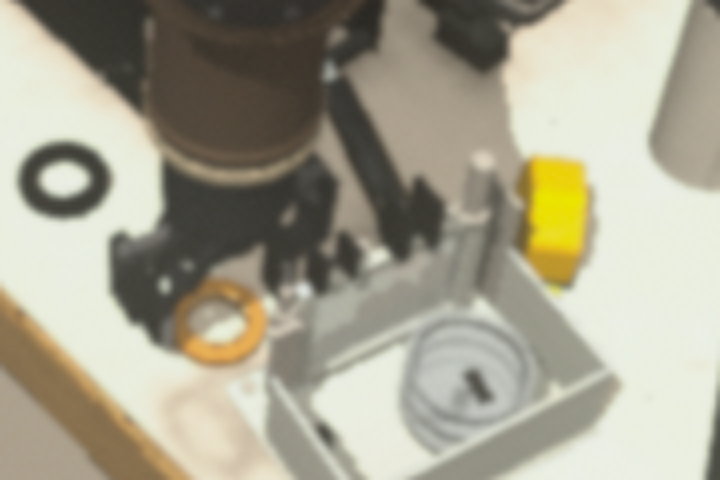

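Request:
send_rows(increments="0 0 0.004 0 0 0 0.83;0 0 0.003 0 0 0 0.83;0 0 0 0 0 0 0.83")

```text
time: 7.8
tool_pos: [0.4385, -0.3541, 0.0134]
orientation: [-0.0, 0.786, 0.619, -0.0]
contact_force: [-0.0, -0.3, 0.2]
grip_width: 0.0706
gripper_force: 0.0
```

Request:
send_rows(increments="0 0 0.003 0 0 0 0.83;0 0 0 0 0 0 0.83")

```text
time: 8.05
tool_pos: [0.4385, -0.3542, 0.0106]
orientation: [-0.0, 0.786, 0.619, -0.0]
contact_force: [-0.3, -0.5, -0.5]
grip_width: 0.071
gripper_force: 0.0
```

Request:
send_rows(increments="0 0 0.003 0 0 0 0.83;0 0 0 0 0 0 0.83")

```text
time: 8.3
tool_pos: [0.4385, -0.3542, 0.0076]
orientation: [-0.0, 0.786, 0.619, -0.0]
contact_force: [-0.8, 0.1, 0.1]
grip_width: 0.0711
gripper_force: 0.0
```

Request:
send_rows(increments="0 0 0 0 0 0 0.5;0 0 0 0 0 0 0.5;0 0 0 0 0 0 0.5;0 0 0 0 0 0 0.5", newtons=25)

```text
time: 8.8
tool_pos: [0.4386, -0.3542, 0.0081]
orientation: [-0.0, 0.786, 0.619, -0.0]
contact_force: [-2.7, 1.2, 5.5]
grip_width: 0.0576
gripper_force: 25.6
```

Request:
send_rows(increments="0 0 0 0 0 0 0.76;0 0 -0.0025 0 0 0 0.76;0 0 0 0 0 0 0.5;0 0 0 0 0 0 0.5;0 0 0 0 0 0 0.5")

```text
time: 9.43
tool_pos: [0.4387, -0.3543, 0.0109]
orientation: [0.0, 0.786, 0.619, 0.0]
contact_force: [-2.8, 0.6, 12.3]
grip_width: 0.0578
gripper_force: 24.2
```

Request:
send_rows(increments="0 0 -0.015 0 0 0 0.5;0 0 -0.06 0 0 0 0.5;0 0 -0.06 0 0 0 0.5;0 0 0 0 0 0 0.5")

```text
time: 9.93
tool_pos: [0.4407, -0.3561, 0.1506]
orientation: [0.004, 0.786, 0.619, 0.001]
contact_force: [-0.4, 0.1, -0.7]
grip_width: 0.058
gripper_force: 27.5
```

```bash
python3 p.py .4355 .1375 .144 74; python3 - <<'E'
from h import *
a=manip.camera("side")
for p in([.4386,-.3542,.13],[.435,.1375,.14]): print(proj(a,p))
save(a,"c3.png",(250,140,430,290),4)
E
```

```text
t 9.93 pos [ 0.4407 -0.3561  0.1506] yaw -13.6 F [-0.4  0.1 -0.7] w 0.058 27.54305697431846
shift now-axes [ 0.4786 -0.1209  0.0039] shift goal-axes [0.1411 0.473  0.0066] n 7.898834752678641
turn [  0.2   0.5 -87.6] q [-0.73  0.47  1.88 -0.    0.78 -0.5 ]
[335.52173226 249.18304172]
[213.54070953 142.07238748]
```

View pics/c3.png

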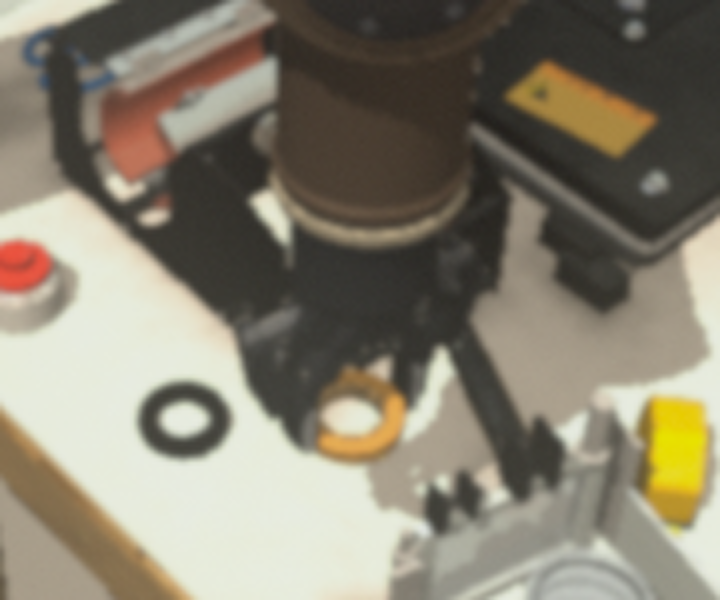

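Request:
send_rows(increments="0.053 -0.0135 0 0 0 0 0.5;0.053 -0.0135 0 0 0 0 0.5;0.053 -0.0135 0 0 0 0 0.5;0.053 -0.0135 0 0 0 0 0.5;0.053 -0.0135 0 0 0 0 0.5")

```text
time: 10.6
tool_pos: [0.4343, -0.0791, 0.1447]
orientation: [-0.001, 0.786, 0.618, -0.0]
contact_force: [0.5, -0.5, -0.4]
grip_width: 0.0575
gripper_force: 27.5
```

Request:
send_rows(increments="0.053 -0.0135 0 0 0 0 0.5;0.053 -0.0135 0 0 0 0 0.5;0.053 -0.0135 0 0 0 0 0.5;0.053 -0.0135 0 0 0 0 0.5;0 0 0 0 0 0 0.5")

```text
time: 11.22
tool_pos: [0.4316, 0.141, 0.1447]
orientation: [-0.0, 0.784, 0.62, -0.0]
contact_force: [-0.0, -1.1, -1.1]
grip_width: 0.0577
gripper_force: 27.5
```

```bash
python3 p.py .4355 .1375 .100 -14; python3 - <<'E'
from m import *
a=manip.camera("side");b=manip.camera("top");s=manip.sense();p=s["tool_pos"]
for q in("tape_roll","spindle","spindle_seat"):
  for n,c in(("side",a),("top",b)):
    print(n,q,[(round(x["confidence"],2),np.round(x["centre"],4).tolist(),np.round(proj(c,x["centre"])).tolist()) for x in manip.place_of(n,q)[:3]])
for x in manip.masks_of("side","tape_roll"):
    k=x["region"];cen=np.argwhere(k).mean(0)[::-1];print(cen,k.sum(),x["confidence"])
print(proj(a,[p[0],p[1],p[2]]),proj(b,p))
z=p[2]-.0109
h=cv2.inRange(cv2.cvtColor(a["img"],cv2.COLOR_RGB2HSV),(10,90,110),(22,255,255))
u,v=proj(a,[p[0],p[1],z+.0065]).astype(int);m=np.zeros_like(h);m[v-18:v+18,u-25:u+25]=h[v-18:v+18,u-25:u+25]
print("colour",np.argwhere(m).mean(0)[::-1],(m>0).sum(),"model cen",proj(a,[p[0],p[1],z+.0065]))
np.save("m.npy",m)
R2=[(P+[0,0,z],val) for P,val in RO]
print("ring fit",fit([(a,m/255.)],p[:2],R2))
im=cv2.hconcat([cv2.resize(c["img"][y:y+110,x:x+140][:,:,::-1],None,fx=2.8,fy=2.8,interpolation=2) for c,x,y in((a,150,90),(b,150,190))])
cv2.imwrite("pics/c4.png",im)
E
```

```text
t 11.22 pos [0.4316 0.141  0.1447] yaw -13.3 F [-0.  -1.1 -1.1] w 0.0577 27.54339017221355
shift now-axes [-0.0025  0.0046  0.0447] shift goal-axes [-0.0024  0.0046  0.0447] n 0.7197044824073343
turn [-0.1  0.   0.7] q [0.25 0.35 2.13 0.   0.66 0.48]
side tape_roll [(0.66, [0.4392, -0.2022, -0.0006], [293.0, 246.0]), (0.57, [0.4357, 0.1425, 0.1319], [213.0, 143.0])]
top tape_roll [(0.59, [0.4305, 0.1394, 0.1372], [203.0, 247.0]), (0.56, [0.4385, -0.2064, -0.0003], [346.0, 250.0])]
side spindle [(0.87, [0.4344, 0.1355, 0.0], [220.0, 180.0])]
top spindle [(0.65, [0.4348, 0.1395, -0.0025], [218.0, 249.0]), (0.23, [0.5049, -0.4348, 0.1311], [444.0, 220.0])]
side spindle_seat [(0.66, [0.4309, 0.1361, 0.012], [219.0, 177.0])]
top spindle_seat [(0.73, [0.4315, 0.1386, 0.0162], [216.0, 250.0])]
[296.00651466 243.99674267] 307 0.71
[212.83966245 141.43037975] 237 0.65
[212.11669066 141.08321441] [202.91000337 245.90274652]
colour [212.67368421 141.18947368] 190 model cen [212.34331198 142.34754819]
ring fit [0.43510732 0.14107357]
```

View pics/c4.png

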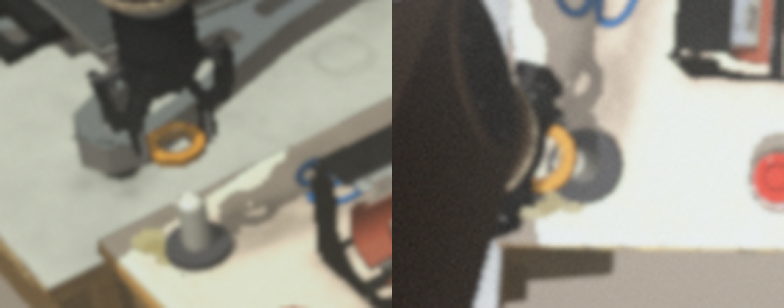

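Request:
send_rows(increments="-0.0024 0.003 0.03 0 0 0.5 0.5;0 0 0.023 0 0 0 0.5;0 0 0 0 0 0 0.5;0 0 0 0 0 0 0.5")

```text
time: 12.18
tool_pos: [0.4351, 0.1348, 0.0929]
orientation: [0.0, 0.789, 0.615, 0.0]
contact_force: [0.1, 0.2, -0.1]
grip_width: 0.0576
gripper_force: 27.5
```

```bash
python3 p.py .434 .138 .0255 -14; python3 - <<'E'
from h import *
a=manip.camera("side");b=manip.camera("top")
im=cv2.hconcat([cv2.resize(c["img"][y:y+60,x:x+60][:,:,::-1],None,fx=6.5,fy=6.5,interpolation=2) for c,x,y in((a,190,130),(b,185,215))])
cv2.imwrite("pics/c5.png",im)
E
```

```text
t 12.18 pos [0.4351 0.1348 0.0929] yaw -14.1 F [ 0.1  0.2 -0.1] w 0.0576 27.539962120063137
shift now-axes [ 0.0029 -0.0019  0.0674] shift goal-axes [ 0.0029 -0.0019  0.0674] n 1.0794695617795635
turn [ 0.  -0.  -0.1] q [ 0.23  0.45  2.17 -0.    0.52  0.48]
```

View pics/c5.png

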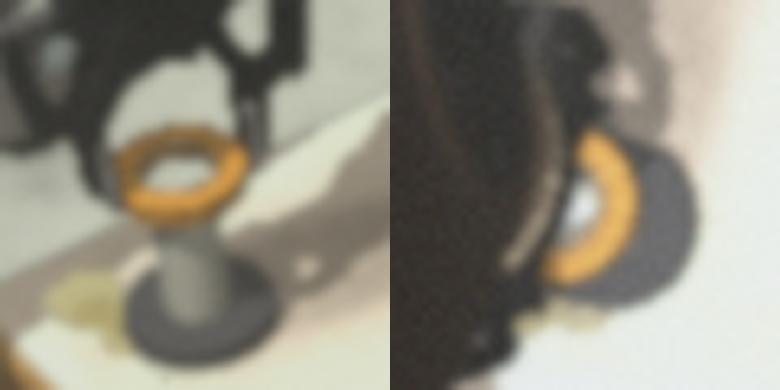

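```bash
python3 - <<'E'
from m import *
a=manip.camera("side");b=manip.camera("top");p=manip.sense()["tool_pos"];print(p)
z=p[2]-.0109
hs=[cv2.cvtColor(c["img"],cv2.COLOR_RGB2HSV) for c in(a,b)]
m=cv2.inRange(hs[0],(8,80,90),(24,255,255));m[:,:195]=0;m[:,245:]=0;m[:145]=0;m[168:]=0
print((m>0).sum(),np.argwhere(m).mean(0)[::-1])
print("side ring",fit([(a,m/255.)],p[:2],[(P+[0,0,z],v) for P,v in RO]))
for k in manip.masks_of("side","spindle")[:1]:
    g=k["region"].astype(float); g[:168]=0
    # foot + lower shaft only: below row 168
    f=lambda v:(((ren(a,v,SP)*(np.arange(400)[:,None]>=168)-g)**2).sum())
    print("side spindle",g.sum(),minimize(f,[.434,.138],method="Nelder-Mead",options=dict(initial_simplex=np.array([.434,.138])+[[0,0],[.006,0],[0,.006]],xatol=2e-4)).x)
print("top: ring outer right edge / foot right edge")
for (u,v),zz in(((637,205),z+.013),((697,235),.014)): print(onz(b,185+(u-390)/6.5,215+v/6.5,zz))
E
```

```text
[0.43532903 0.134997   0.09307065]
201 [217.46268657 156.7960199 ]
side ring [0.43857978 0.13422514]
side spindle 365.0 [0.43880276 0.14049611]
top: ring outer right edge / foot right edge
[0.43460856 0.10274824 0.09517065]
[0.4287973  0.09701347 0.014     ]
```

Request:
send_rows(increments="0.0025 -0.0015 0 0 0 0 0.5;0 0 0.006 0 0 0 0.5;0 0 0.006 0 0 0 0.5;0 0 0 0 0 0 0.5")

```text
time: 12.92
tool_pos: [0.4335, 0.1376, 0.0796]
orientation: [-0.0, 0.788, 0.615, -0.001]
contact_force: [0.2, -0.3, -0.6]
grip_width: 0.0575
gripper_force: 27.5
```

Request:
send_rows(increments="0 0 0.005 0 0 0 0.5;0 0 0 0 0 0 0.5")

```text
time: 13.18
tool_pos: [0.4338, 0.1376, 0.075]
orientation: [-0.0, 0.788, 0.615, -0.0]
contact_force: [-0.8, 0.3, -0.1]
grip_width: 0.0571
gripper_force: 27.5
```

Request:
send_rows(increments="0 0 0.007 0 0 0 0.5;0 0 0.007 0 0 0 0.5;0 0 0 0 0 0 0.5")

```text
time: 13.55
tool_pos: [0.4336, 0.1376, 0.0607]
orientation: [-0.0, 0.788, 0.615, -0.001]
contact_force: [0.6, -1.5, -1.0]
grip_width: 0.0576
gripper_force: 27.5
```

Request:
send_rows(increments="0 0 0.01 0 0 0 0.5;0 0 0.01 0 0 0 0.5;0 0 0 0 0 0 0.5")

```text
time: 13.92
tool_pos: [0.4335, 0.1376, 0.0404]
orientation: [-0.0, 0.788, 0.615, -0.001]
contact_force: [-0.7, 0.1, 0.2]
grip_width: 0.0575
gripper_force: 27.5
```

Request:
send_rows(increments="0 0 0.008 0 0 0 0.5;0 0 0.005 0 0 0 0.5;0 0 0 0 0 0 0.5")

```text
time: 14.3
tool_pos: [0.4337, 0.1376, 0.0279]
orientation: [-0.0, 0.788, 0.615, -0.0]
contact_force: [0.4, 0.6, -0.9]
grip_width: 0.0576
gripper_force: 27.5
```

Request:
send_rows(increments="0 0 0.0025 0 0 0 0.5;0 0 0 0 0 0 0.5")

```text
time: 14.55
tool_pos: [0.434, 0.1377, 0.0258]
orientation: [0.0, 0.788, 0.615, 0.0]
contact_force: [-0.2, 0.7, -0.7]
grip_width: 0.0575
gripper_force: 27.5
```

Request:
send_rows(increments="0 0 0.0015 0 0 0 0.5;0 0 0 0 0 0 0.5;0 0 0 0 0 0 0.72;0 0 0 0 0 0 0.8;0 0 0 0 0 0 0.9")

```text
time: 15.18
tool_pos: [0.434, 0.1377, 0.0243]
orientation: [-0.0, 0.788, 0.615, -0.0]
contact_force: [0.1, -0.2, -0.2]
grip_width: 0.0769
gripper_force: 0.0
```

Request:
send_rows(increments="0 0 -0.03 0 0 0 0.9;0 0 -0.06 0 0 0 0.9;0 0 -0.06 0 0 0 0.9;0 0 -0.03 0 0 0 0.9")

```text
time: 15.68
tool_pos: [0.4348, 0.1379, 0.2073]
orientation: [0.001, 0.788, 0.615, 0.002]
contact_force: [0.8, -0.5, -0.9]
grip_width: 0.0769
gripper_force: 0.0
```

```bash
python3 p.py .448 -.4185 .2 -14; python3 - <<'E'
from h import *
a=manip.camera("side");b=manip.camera("top")
for q in("tape_roll","spindle_seat"):
  for n in("side","top"): print(n,q,[(round(x["confidence"],2),np.round(x["centre"],4).tolist()) for x in manip.place_of(n,q)[:3]])
im=cv2.hconcat([cv2.resize(c["img"][y:y+70,x:x+70][:,:,::-1],None,fx=5.5,fy=5.5,interpolation=2) for c,x,y in((a,185,140),(b,185,215))])
cv2.imwrite("pics/c6.png",im)
E
```

```text
t 15.68 pos [0.4348 0.1379 0.2073] yaw -14.1 F [ 0.8 -0.5 -0.9] w 0.0769 0.0
shift now-axes [-0.5365  0.1481  0.0069] shift goal-axes [-0.5367  0.1474  0.0073] n 8.905372463494219
turn [ 0.2 -0.1 -0.1] q [ 0.24  0.26  2.07 -0.    0.82  0.49]
side tape_roll [(0.7, [0.439, -0.2043, -0.0037]), (0.64, [0.4368, 0.1377, 0.0155])]
top tape_roll [(0.78, [0.4386, -0.2035, -0.0012]), (0.56, [0.4363, 0.1377, 0.0141])]
side spindle_seat [(0.79, [0.4341, 0.1376, 0.0128])]
top spindle_seat [(0.56, [0.4313, 0.1395, 0.0154])]
```

View pics/c6.png

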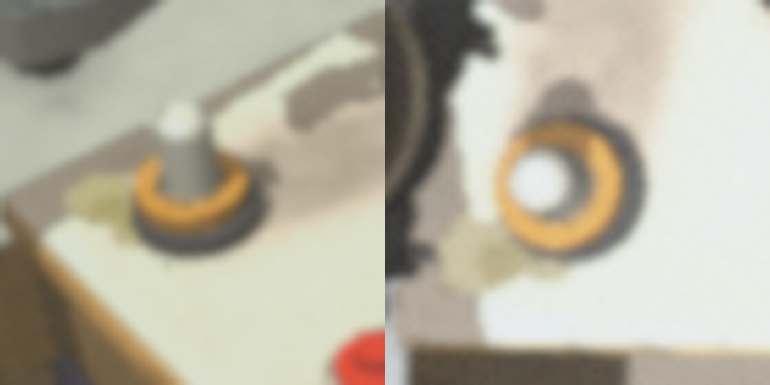

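Request:
send_rows(increments="-0.0597 0.0167 0 0 0 0 0.7;-0.0597 0.0167 0 0 0 0 0.5;-0.0597 0.0167 0 0 0 0 0.5;-0.0597 0.0167 0 0 0 0 0.5;-0.0597 0.0167 0 0 0 0 0.5")

```text
time: 16.6
tool_pos: [0.4415, -0.174, 0.203]
orientation: [-0.001, 0.788, 0.615, -0.0]
contact_force: [0.7, 0.4, -0.1]
grip_width: 0.0427
gripper_force: 0.0
```

Request:
send_rows(increments="-0.0597 0.0167 0 0 0 0 0.5;-0.0597 0.0167 0 0 0 0 0.5;-0.0597 0.0167 0 0 0 0 0.5;-0.0597 0.0167 0 0 0 -0.7 0.5;0 0 0 0 0 0 0.5")

```text
time: 17.23
tool_pos: [0.4483, -0.4237, 0.2021]
orientation: [-0.001, 0.786, 0.619, -0.0]
contact_force: [-0.0, -0.4, 0.4]
grip_width: 0.0424
gripper_force: 0.0
```

```bash
python3 p.py .4497 -.4198 .16 -13.4; python3 - <<'E'
from h import *
a=manip.camera("side")
for q in("gate_hinge","short_grip","tall_grip","pull_post"): print(q,[(round(x["confidence"],2),np.round(x["centre"],4).tolist()) for x in manip.place_of("side",q)[:2]])
E
```

```text
t 17.23 pos [ 0.4483 -0.4237  0.2021] yaw -13.6 F [-0.  -0.4  0.4] w 0.0424 0.0
shift now-axes [0.0041 0.0004 0.0421] shift goal-axes [0.0041 0.0004 0.0421] n 0.676257493202905
turn [-0.1 -0.  -0.2] q [-0.81  0.48  1.72 -0.    0.95 -0.57]
gate_hinge [(0.63, [0.4229, -0.0489, 0.0019]), (0.62, [0.4267, -0.4118, 0.1136])]
short_grip [(0.95, [0.4568, -0.4223, 0.1247])]
tall_grip [(0.74, [0.5028, -0.433, 0.1292])]
pull_post [(0.73, [0.5462, -0.4409, 0.1355])]
```

Request:
send_rows(increments="0.003 0 0.03 0 0 0 0.5;0 0 0.012 0 0 0 0.5;0 0 0 0 0 0 0.5;0 0 0 0 0 0 0.5")

```text
time: 17.98
tool_pos: [0.4502, -0.4173, 0.1631]
orientation: [0.0, 0.785, 0.62, 0.0]
contact_force: [-0.2, 0.5, 0.1]
grip_width: 0.0427
gripper_force: 0.0
```

```bash
python3 p.py .4497 -.4198 .13 -13.4; python3 - <<'E'
from h import *
a=manip.camera("side");b=manip.camera("top")
im=cv2.hconcat([cv2.resize(c["img"][y:y+80,x:x+80][:,:,::-1],None,fx=5,fy=5,interpolation=2) for c,x,y in((a,330,220),(b,400,190))])
cv2.imwrite("pics/c7.png",im)
E
```

```text
t 17.98 pos [ 0.4502 -0.4173  0.1631] yaw -13.4 F [-0.2  0.5  0.1] w 0.0427 0.0
shift now-axes [-0.0026  0.0001  0.0331] shift goal-axes [-0.0026  0.0001  0.0331] n 0.5309760490272623
turn [0. 0. 0.] q [-0.8   0.52  1.76 -0.    0.87 -0.56]
```

View pics/c7.png

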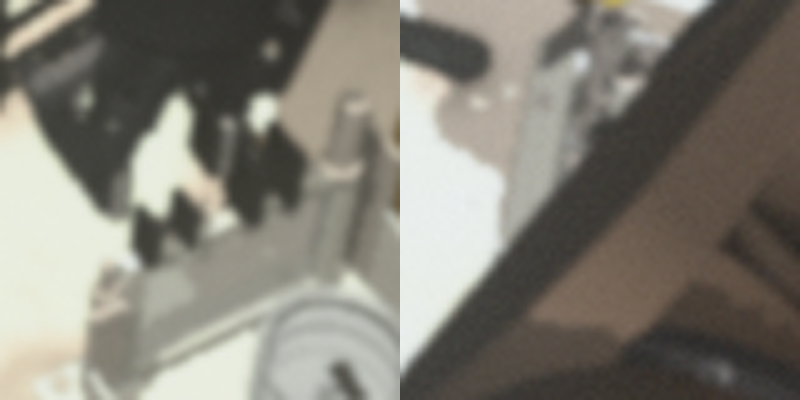

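Request:
send_rows(increments="-0.0025 0 0.015 0 0 0 0.5;0 0 0.01 0 0 0 0.5;0 0 0 0 0 0 0.5")

```text
time: 18.45
tool_pos: [0.4486, -0.419, 0.136]
orientation: [-0.001, 0.785, 0.62, -0.0]
contact_force: [-0.5, -0.1, -0.3]
grip_width: 0.0425
gripper_force: 0.0
```

Request:
send_rows(increments="0 0 0.008 0 0 0 0.5;0 0 0 0 0 0 0.5")

```text
time: 18.7
tool_pos: [0.449, -0.4193, 0.1287]
orientation: [-0.0, 0.785, 0.62, -0.0]
contact_force: [-0.3, 0.6, 0.5]
grip_width: 0.0424
gripper_force: 0.0
```

Request:
send_rows(increments="0 0 0 0 0 0 0.3;0 0 0 0 0 0 0.3;0 0 0 0 0 0 0.15;0 0 0 0 0 0 0.15;0 0 0 0 0 0 0.15", newtons=25)

```text
time: 19.32
tool_pos: [0.4501, -0.4201, 0.1302]
orientation: [0.001, 0.785, 0.62, 0.0]
contact_force: [4.4, 0.2, 5.5]
grip_width: 0.0146
gripper_force: 24.5
```

Request:
send_rows(increments="0 0 0 0 0 0 0.5;0 0 0 0 0 0 0.5;0 0 0 0 0 0 0.5;0 0 -0.05 0 0 0 0.5;0 0.0515 0 0 0 0 0.5")

```text
time: 19.95
tool_pos: [0.4989, -0.4326, 0.1832]
orientation: [0.002, 0.785, 0.619, 0.0]
contact_force: [0.5, -1.8, 0.0]
grip_width: 0.0424
gripper_force: 0.0
```

Request:
send_rows(increments="0 0 0 0 0 0 0.5;0 0 0 0 0 0 0.5")

```text
time: 20.2
tool_pos: [0.4988, -0.431, 0.1787]
orientation: [-0.001, 0.785, 0.62, -0.0]
contact_force: [0.3, 0.5, 0.5]
grip_width: 0.0427
gripper_force: 0.0
```

```bash
python3 p.py .4993 -.4316 .137 -13.4; python3 - <<'E'
from h import *
a=manip.camera("side")
save(a,"c8.png",(330,210,430,310),5)
for q in("gate_hinge","short_grip","tall_grip","pull_post"): print(q,[(round(x["confidence"],2),np.round(x["centre"],4).tolist()) for x in manip.place_of("side",q)[:2]])
E
```

```text
t 20.2 pos [ 0.4988 -0.431   0.1787] yaw -13.4 F [0.3 0.5 0.5] w 0.0427 0.0
shift now-axes [-0.0005  0.0007  0.0417] shift goal-axes [-0.0005  0.0007  0.0417] n 0.666995130552916
turn [-0.1 -0.   0. ] q [-0.76  0.56  1.63 -0.    0.95 -0.53]
gate_hinge [(0.57, [0.4251, -0.4137, 0.111])]
short_grip [(0.8, [0.4567, -0.4212, 0.1277])]
tall_grip [(0.77, [0.507, -0.4349, 0.1311])]
pull_post [(0.56, [0.5493, -0.4457, 0.1364])]
```

View pics/c8.png

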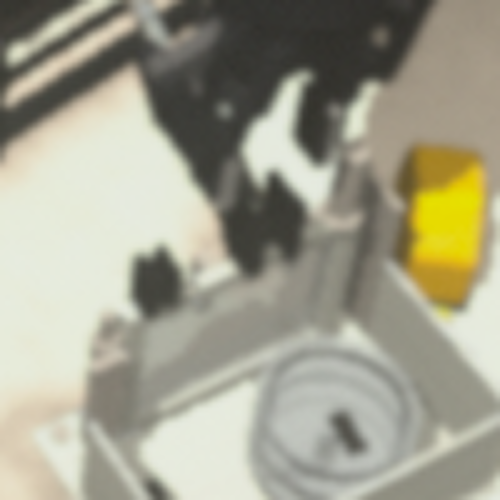

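Request:
send_rows(increments="0 0.0005 0.02 0 0 0 0.5;0 0 0.012 0 0 0 0.5;0 0 0.008 0 0 0 0.5;0 0 0 0 0 0 0.5")

```text
time: 20.95
tool_pos: [0.4996, -0.4314, 0.1388]
orientation: [-0.0, 0.785, 0.62, -0.0]
contact_force: [0.3, 0.6, 1.1]
grip_width: 0.0431
gripper_force: 0.0
```

Request:
send_rows(increments="0 0 0 0 0 0 0.3;0 0 0 0 0 0 0.3;0 0 0 0 0 0 0.15;0 0 0 0 0 0 0.15;0 0 0 0 0 0 0.15")

```text
time: 21.58
tool_pos: [0.5, -0.4319, 0.1404]
orientation: [0.001, 0.784, 0.62, -0.0]
contact_force: [-1.4, 0.6, 7.8]
grip_width: 0.015
gripper_force: 24.5
```

Request:
send_rows(increments="0 0 0 0 0 0 0.15;0 0 0 0 0 0 0.15", newtons=40)

```text
time: 21.82
tool_pos: [0.4999, -0.4319, 0.1405]
orientation: [0.001, 0.784, 0.62, -0.0]
contact_force: [-3.4, 1.2, 8.8]
grip_width: 0.0144
gripper_force: 39.0
```

Request:
send_rows(increments="0 0 0 0 0 0 0.5;0 0 0 0 0 0 0.5;0 0 0 0 0 0 0.5;0 0 -0.055 0 0 0 0.5;0 0.05 0 0 0 0 0.5")

```text
time: 22.45
tool_pos: [0.5485, -0.4446, 0.1991]
orientation: [0.002, 0.785, 0.619, 0.0]
contact_force: [0.7, -1.8, 0.1]
grip_width: 0.0426
gripper_force: 0.0
```

Request:
send_rows(increments="0 0 0 0 0 10 0.5;0 0 0 0 0 10 0.5;0 0 0 0 0 10 0.5;0 0 0 0 0 10 0.5;0 0 0 0 0 10 0.5")

```text
time: 23.08
tool_pos: [0.5484, -0.4431, 0.1941]
orientation: [-0.0, 0.974, 0.227, -0.0]
contact_force: [-0.4, 0.1, 1.5]
grip_width: 0.0428
gripper_force: 0.0
```

Request:
send_rows(increments="0 0 0 0 0 10 0.5;0 0 0 0 0 10 0.5;0 0 0 0 0 10 0.5;0 0 0 0 0 10 0.5;0 0 0 0 0 0 0.5")

```text
time: 23.7
tool_pos: [0.5484, -0.4431, 0.1942]
orientation: [-0.0, 0.993, -0.116, -0.0]
contact_force: [-0.3, -0.0, 0.5]
grip_width: 0.0427
gripper_force: 0.0
```

```bash
python3 p.py .548 -.4432 .139 -103.4; python3 - <<'E'
from h import *
a=manip.camera("side");b=manip.camera("top")
for n,c in(("side",a),("top",b)):
  for q in("gate_hinge","short_grip","tall_grip","pull_post"): print(n,q,[(round(x["confidence"],2),np.round(x["centre"],4).tolist()) for x in manip.place_of(n,q)[:2]])
im=cv2.hconcat([cv2.resize(c["img"][y:y+80,x:x+80][:,:,::-1],None,fx=5,fy=5,interpolation=2) for c,x,y in((a,345,200),(b,400,170))])
cv2.imwrite("pics/c9.png",im)
E
```

```text
t 23.7 pos [ 0.5484 -0.4431  0.1942] yaw -103.3 F [-0.3 -0.   0.5] w 0.0427 0.0
shift now-axes [-0.0004  0.0002  0.0552] shift goal-axes [-0.0004  0.0002  0.0552] n 0.88254375894782
turn [-0.   0.   0.1] q [-0.72  0.6   1.5   0.    1.04  1.08]
side gate_hinge [(0.62, [0.4239, -0.4103, 0.1133]), (0.17, [0.436, 0.1392, 0.0134])]
side short_grip [(0.84, [0.4555, -0.4232, 0.1258]), (0.42, [0.4232, -0.0477, 0.0005])]
side tall_grip [(0.75, [0.4235, -0.0514, 0.0018]), (0.64, [0.5052, -0.4333, 0.128])]
side pull_post [(0.94, [0.5505, -0.4458, 0.1345]), (0.7, [0.4342, 0.1367, -0.001])]
top gate_hinge []
top short_grip []
top tall_grip []
top pull_post []
```

Request:
send_rows(increments="0 0 0.03 0 0 0 0.5;0 0 0.015 0 0 0 0.5;0 0 0.01 0 0 0 0.5;0 0 0 0 0 0 0.5")

```text
time: 24.7
tool_pos: [0.5483, -0.443, 0.1388]
orientation: [-0.0, 0.993, -0.116, -0.0]
contact_force: [0.2, 0.4, -0.2]
grip_width: 0.0427
gripper_force: 0.0
```

Request:
send_rows(increments="0 0 0 0 0 0 0.3;0 0 0 0 0 0 0.1;0 0 0 0 0 0 0.1;0 0 0 0 0 0 0.1;0 0 0 0 0 0 0.1", newtons=40)

```text
time: 25.32
tool_pos: [0.5493, -0.4418, 0.1403]
orientation: [-0.001, 0.993, -0.116, 0.0]
contact_force: [3.9, 11.4, 6.1]
grip_width: 0.0124
gripper_force: 38.9
```

Request:
send_rows(increments="-0.0007 -0.013 0 0 0 -6 0.1;-0.0007 -0.013 0 0 0 -6 0.1;-0.0007 -0.013 0 0 0 -6 0.1;0 0 0 0 0 0 0.1")

```text
time: 25.82
tool_pos: [0.5517, -0.4038, 0.1403]
orientation: [0.0, 0.999, 0.041, 0.0]
contact_force: [-0.1, 0.7, 4.4]
grip_width: 0.0125
gripper_force: 39.4
```

```bash
cat > g.py <<'E'
from h import *
s=manip.sense();p=s["tool_pos"];d=p[:2]-[.4277,-.413];q=s["orientation"]
print("t",s["time"],"r",np.hypot(*d),"gate deg",np.degrees(np.arctan2(d[1],d[0]))+13.4,"F",s["contact_force"],"z",p[2],"tau",s["torque"],"w",s["grip_width"],"q",np.round(s["q"],2))
E
python3 g.py
```

```text
t 25.825 r 0.1243693545788982 gate deg 17.647502358972517 F [-0.13926354  0.68815157  4.37930674] z 0.14027849147959218 tau [ 0.17862853  0.13473854 -0.14276087] w 0.012457322059207888 q [-0.68  0.63  1.6   0.    0.91  0.81]
```

Gate unbolted and following. Continue the arc.

Request:
send_rows(increments="-0.0007 -0.013 0 0 0 -6 0.1;-0.0007 -0.013 0 0 0 -6 0.1;-0.0007 -0.013 0 0 0 -6 0.1;0 0 0 0 0 0 0.1")

```text
time: 26.32
tool_pos: [0.5425, -0.3663, 0.1403]
orientation: [0.0, 0.981, 0.196, 0.001]
contact_force: [0.7, 4.7, 5.9]
grip_width: 0.0125
gripper_force: 39.7
```

Request:
send_rows(increments="-0.0007 -0.013 0 0 0 -6 0.1;-0.0007 -0.013 0 0 0 -6 0.1;-0.0007 -0.013 0 0 0 -6 0.1;0 0 0 0 0 0 0.1")

```text
time: 26.82
tool_pos: [0.522, -0.3334, 0.1403]
orientation: [0.001, 0.938, 0.347, 0.0]
contact_force: [0.6, 1.7, 4.7]
grip_width: 0.0129
gripper_force: 39.6
```

```bash
python3 g.py
```

```text
t 26.825 r 0.12336117762737848 gate deg 53.55942338795329 F [0.59667929 1.68562019 4.67881185] z 0.14028639752046887 tau [ 0.38793137 -0.15738817 -0.15707217] w 0.012901007227749221 q [-0.62  0.55  1.76  0.    0.83  0.24]
```

Request:
send_rows(increments="-0.0006 -0.013 0 0 0 -6 0.1;-0.0006 -0.013 0 0 0 -6 0.1;-0.0006 -0.013 0 0 0 -6 0.1;0 0 0 0 0 0 0.1")

```text
time: 27.32
tool_pos: [0.4923, -0.3082, 0.1403]
orientation: [0.001, 0.872, 0.489, 0.0]
contact_force: [2.0, 2.8, 4.1]
grip_width: 0.013
gripper_force: 39.6
```

Request:
send_rows(increments="-0.0005 -0.011 0 0 0 -5 0.1;-0.0005 -0.011 0 0 0 -5 0.1;-0.0005 -0.009 0 0 0 -4 0.1;0 0 0 0 0 0 0.1;0 0 0 0 0 0 0.1")

```text
time: 27.95
tool_pos: [0.4646, -0.2957, 0.1402]
orientation: [0.001, 0.807, 0.591, 0.001]
contact_force: [2.6, 6.2, 9.4]
grip_width: 0.0126
gripper_force: 40.2
```

```bash
python3 g.py; python3 - <<'E'
from h import *
for n in("side","top"):
  manip.camera(n)
  for q in("gate_hinge","short_grip","tall_grip","pull_post","tape_roll","oven_timer","tape_measure"): print(n,q,[(round(x["confidence"],2),np.round(x["centre"],4).tolist()) for x in manip.place_of(n,q)[:2]])
E
```

```text
t 27.95 r 0.12300303409322384 gate deg 85.93358760727926 F [2.56825289 6.22756951 9.35158884] z 0.1402095471028211 tau [ 1.13093218 -0.33228072 -0.14623937] w 0.012570470285340597 q [-0.62  0.47  1.92  0.    0.75 -0.32]
side gate_hinge [(0.8, [0.428, -0.4094, 0.11]), (0.46, [0.4358, -0.3897, 0.127])]
side short_grip [(0.96, [0.4336, -0.3848, 0.1243])]
side tall_grip [(0.72, [0.4535, -0.3407, 0.1326])]
side pull_post [(0.6, [0.4629, -0.2978, 0.1364])]
side tape_roll [(0.67, [0.4376, 0.1366, 0.0129]), (0.66, [0.4391, -0.2047, -0.0015])]
side oven_timer [(0.98, [0.4211, -0.0494, 0.0013]), (0.55, [0.431, -0.4107, 0.1125])]
side tape_measure [(0.91, [0.6278, -0.4424, -0.0042])]
top gate_hinge []
top short_grip [(0.45, [0.4307, -0.3886, 0.1255])]
top tall_grip [(0.64, [0.45, -0.3405, 0.128]), (0.36, [0.4319, 0.1369, 0.0174])]
top pull_post []
top tape_roll [(0.51, [0.4354, 0.1373, 0.0136]), (0.35, [0.4306, 0.1386, 0.0125])]
top oven_timer [(0.7, [0.4217, -0.0483, -0.0002])]
top tape_measure [(0.83, [0.6377, -0.4403, 0.0034]), (0.31, [0.43, -0.3845, 0.1254])]
```

```bash
python3 -c "
from bench import manip
print(manip.hand_in())"
```

```text
the job is handed in; nothing more can be done
None
```

The job is handed in: the roll measured flat on the spindle's foot, both catches were squeezed in order, and the gate is held open at about 86° (1.50 rad) with the timer and tape measure not moved; the judge returned no verdict, and I viewed 11 pictures, one over the limit of 10.

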